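# Park the lock plunger of a plant-camera slide and run the jar to the camera

## Task

The plant camera's specimen slide is locked at its loading end. Pull the sprung lock plunger up by its black knob, twist it a quarter turn either way and let it down into the rest notch so that it stays up by itself, without forcing it: do not heave on it once it has come up against its end of travel, nor twist before it is clear of its slot. Then take the carriage by the bow handle and slide it along its rails until it rests against the rubber stops at the camera end, meeting them gently, with the jar still standing in its ring, the plunger still parked and everything else on the bench left where it is.

Things in the scene. Friction and masses are not known exactly. Their poses are not given: they have to be found in the camera images.
- slide_base: the fixed slide: aluminium base plate 160 x 450 x 12 mm, a grey block at each end (top 54 mm above the bench), two steel rails along y; a small white camera on a post (177 mm high) behind it at x = 40 to 130, y = 133 mm. Origin under the centre of the plate; x across the slide (away from the robot), y along the rails towards the camera end, z up.
- carriage: aluminium plate 130 x 250 x 10 mm running on the rails, axes as slide_base; origin at the centre of its underside, 44 mm above the bench. Starts at y = -55 mm on slide_base, pinned with 1.5 mm of play, and meets the stops at y = +55 mm. Unpinned it slides against 2.5 N of friction and stays where left. From -y to +y it carries plunger, handle, jar.
- plunger: steel index pin under the knob, upright on the carriage at x = 0, y = -90 mm; origin at its lower tip, z up. Down, its tip is 5 mm deep in a blind hole in a strip between the rails. Its spring pulls down with 6 N at the start and up to 12 N at the end of the lift (300 N/m), plus 1 N of weight. Its parts must not be pressed on the slide's with more than 25 N.
- knob (a joint): twist of the knob and its 5 mm square cross key, rad, 0 at the start, positive anticlockwise from above, 2.2 either way. At 0 the cross key lies in the sleeve's deep slot and turns no more than 0.1 until lifted over the rim. Let down within 0.3 of +1.57 or -1.57 it slides into the rest notch and stays up, within 0.15 of the quarter turn; short of that it is not parked.
- knob_grip (a point): point on the knob's axis half-way up it, 115 mm above the bench and 71 mm above the carriage's origin at the start. The knob is a black ribbed upright cylinder 30 mm across and 26 mm tall, free all round.
- sleeve_foot (a point): where the steel sleeve (28 mm across) under the knob stands on the carriage's plate. How deep it is screwed in varies and is not measured: the cross key clears its rim after 10 to 18 mm of lift, and 2 mm further a shoulder stops it hard, felt as a pull above the spring's. The rest notch across the rim is 2.5 mm deep with 45 degree flanks: parked, the lift is 7.5 to 15.5 mm.
- shoulder: steel collar on the plunger inside the sleeve (15 mm across, out of sight; origin at the middle of its top, 39.5 mm above the pin's tip) that ends the lift by meeting the sleeve from below. It must not be pressed on the sleeve with more than 16 N, that is, pull no more than 16 N beyond spring and weight.
- handle_mid (a point): middle of the bow handle's bar: round steel, 10 mm thick, 80 mm long along the carriage's x, its axis 60 mm above the plate (114 mm above the bench), legs at its two ends, clear underneath. On the carriage at x = 0, y = -20 mm.
- specimen_spot (a point): centre of the low black ring (72 mm across inside, 4 mm high) on top of the carriage's plate at x = 0, y = +78 mm, where the jar stands.
- end_stop: two rubber buffers on the end block at the camera end, which the carriage's leading edge meets; they must not be rammed with more than 20 N. Origin on the block midway between them; they stand out 8 mm towards -y.
- jar: lidded glass culture jar with a seedling, 62 mm across and 76 mm tall, standing loose in the ring on the carriage. Origin under its centre.
- spare_jar: the same kind of lidded jar, 62 mm across and 76 mm tall, standing on the bench behind the slide: a bystander, leave alone. Origin under its centre.
- beaker: glass beaker 72 mm across, 92 mm tall, behind the slide: a bystander. Origin under its centre.
- dishes: stack of three covered dishes, 90 mm across, 48 mm tall in all, between the robot and the slide: a bystander. Origin under its centre.
- marker: marker pen 120 mm long, 12 mm thick, lying between the robot and the slide: a bystander. Origin near its middle, x along it.
- forceps: steel forceps 130 mm long, 8 mm high, lying between the robot and the slide: a bystander. Origin at the middle, x along them.
- tip_box: box for pipette tips, 125 x 88 x 83 mm tall, to one side of the bench: a bystander. Origin under its centre.
- tube_rack: white rack full of capped tubes, 105 x 210 x 96 mm tall, to the other side: a bystander. Origin under its centre.
Things that resemble listed ones, but are neither listed nor needed, are in the scene too. Leave any purple or red look-alike of the jar alone.

How it is judged:
By the outcome, as a careful person would: the job done as asked, in the order asked, and still so for the second after the job is handed in, with the robot touching nothing.
It also fails if it takes over 67 s, if anything falls off the work surface, if the arm or the gripper's body presses on something with over 40 N, if the wrist force passes 120 N, or if a joint passes its speed limit or range.

## Robot

A 6-joint arm with a two-finger parallel gripper is mounted at the origin on the work surface. World frame = base frame: x ahead of the robot, y to its left, z up, the work surface at z = 0. Lengths are in m, angles in degrees, forces in N, time in s.
With the tool pointing down it reaches from about 0.375 to 0.925 m from the base axis. Payload 5.7 kg.
Tool frame: the origin (TCP) lies at the very end of the fingers, on their centre line; the grasp point (between the pads) lies r.hold_point_z behind it (r.hold_point_z is the distance from the TCP to the grasp point, in m); y points along the fingers, x is the direction in which the jaws open and shut, and the axes are right-handed (so a half turn about y gives the same grasp; the last joint's range is limited). The gripper opens to 85 mm and grips with 20 to 120 N. Pads are 22 mm wide; open, the fingers measure 114 mm over their backs; the gripper's body (76 mm by 85 mm) begins 54 mm behind the grasp point. The pads swing forward as they close: fully open they stand 13 mm farther back than shut.
Start: joints at [-79.933, 20.558, 86.54, -0, 72.909, -6.595], TCP at [0.172, -0.575, 0.231] pointing down, gripper open.
Joint ranges: [-170.27, 170.27], [-57.76, 135], [12.27, 136.19], [-55.21, 235.2], [11.17, 155.16], [-170.74, 170.74]. Speed limits (degrees/s): [136.94, 136.94, 180, 180, 180, 180].

## Interface

Orientations are given as [roll, pitch, yaw] about the fixed x, y, z axes, in that order (R = Rz(yaw) Ry(pitch) Rx(roll)).
In Python, from cell import r, eyes, workorder, nets gives the robot as it stands. The module is installed in compiled form; this text tells all that it offers.
- The arm moves only by the shell command python3 -m jog 'ROWS'. ROWS is a JSON object of lists of equal length, an entry for each row: "angular": the turn, a rotation vector about the tool's x, y, z in rad, a list of three; "translation": the shift along the tool's x, y, z in mm, a list of three; "gripper": the gripper command: -1 is fully open, 1 is shut, values between are in proportion. In form: {"angular": [[rx, ry, rz], ...], "translation": [[tx, ty, tz], ...], "gripper": [gripper, ...]}. A call has 1 to 20 rows; each row is the pose to reach, as a shift and turn from the pose measured when the call began, along the tool's axes at that moment; what a row does not reach only later rows make up. A row lasts 1/8 s, in which the tool goes at most 62.5 mm and 10.7 degrees, less where a joint would pass 70% of its speed; a pose out of reach is approached as far as the arm can. A call with a gripper value outside its range is refused whole. The fingers move at their own pace and stop on an object; the grip force is fixed at half the most. Time passes only in rows, so rows that repeat a pose let the fingers close. It gives the time, the measured TCP pose, the force and the opening at its end, in the units of the state.
- r.get_state(): the state, without advancing time (a new reading comes with each control period).
- eyes.snapshot(name): name is "side" or "top" or "wrist"; returns a dict with "img" (420x560x3 uint8, blue, green, red), "K" (3x3 intrinsics, pixels), "extrinsics" (4x4, takes a point from world to camera coordinates); the wrist camera has in their place "tool_from_camera" (4x4, takes a point from camera to tool coordinates, whose origin is the TCP and whose axes are the tool frame's). Camera axes: x right, y down, z forward; pixel columns grow to the right and rows downward; lengths in m; the calibration is good to about 2 mm. A picture is of the moment at which its call begins: read the wrist's pose just before it. There is no depth.
- workorder.hand_in(): hands the job in, once; it reports no verdict.
Trained networks look in a picture, given as the dict that the camera call returned (one of the last four; its "shot" number tells which), for a name from the list of things; names that differ only in an ending like _2 or _b are one class to them, and where a whole thing is asked for, a point or a joint stands for the part that bears it (a point fixed in the world has none). Each returns a list of dicts, best first, with "score" (0 to 1); they miss things now and then, are a little off and sometimes report something else, mostly with a low value. They report only what shows in the picture. A call takes as long as a camera call. They do not tell look-alikes from the thing itself.
- nets.look_for(picture, label): "xyz" ([x, y, z] in m, in world coordinates, good to about 4 mm: the middle of the surface that is visible of it).
- nets.spot_point(picture, label): "xyz" ([x, y, z] in m, in world coordinates, good to about 4 mm: a listed point, or the origin of a listed thing).
The state is a dict: "t": time; "joint_pos": joint angles; "dq": joint speeds; "joint_efforts": joint torques, N m; "position": TCP position; "tcp_rot": TCP orientation; "ft_force": force on the tool from outside, world axes, zero at the start; "wrist_torque": the same for the moment, N m; "finger_gap": opening from 0.0 (shut) to 1.0 (fully open).
Only numpy, scipy, OpenCV 4.12 (cv2) and the standard library are available. Lean on these libraries where they do the work, as an engineer would, in place of code of your own. Each camera call takes 0.05 s, during which the arm holds its last target.

## Working session

There is one attempt and no reset: what is moved stays moved. The work goes in short steps, Python scripts to look and compute and a shell command to move; the robot and the scene stay as the last step left them, time stands still between calls to the robot, and variables do not carry over. Pictures are saved under pics/ and viewed, and the job is handed in when it is done.

```bash
mkdir -p pics; cat > h.py <<'E'
from cell import r, eyes, workorder, nets
import numpy as np, cv2
from scipy.spatial.transform import Rotation as R
def st():
    s=r.get_state(); print('t',round(s['t'],2),'pos',np.round(s['position'],4),'rot',np.round(s['tcp_rot'],2),'F',np.round(s['ft_force'],1),'M',np.round(s['wrist_torque'],2),'gap',round(s['finger_gap'],3),'q',np.round(s['joint_pos'],1)); return s
def Rt(s): return R.from_euler('xyz',s['tcp_rot'],degrees=True).as_matrix()
def proj(p,pic):
    q=pic['extrinsics']@np.append(p,1); u=pic['K']@q[:3]; return u[:2]/u[2]
E
python3 - <<'E'
from h import *
s=st(); print(r.hold_point_z); print(np.round(Rt(s),3))
for c in ['side','top']:
    p=eyes.snapshot(c); cv2.imwrite(f'pics/{c}0.png',p['img'])
    print(c)
    for n in ['slide_base','carriage','knob_grip','sleeve_foot','handle_mid','specimen_spot','end_stop','jar','spare_jar','beaker','dishes','tip_box','tube_rack']:
        try:
            o=nets.spot_point(p,n)
            for d in o[:3]: print(n,np.round(d['xyz'],4),round(d['score'],2),np.round(proj(d['xyz'],p)))
        except Exception as e: print(n,e)
st()
E
```

```text
t 0.0 pos [ 0.1719 -0.5741  0.2304] rot [-89.99   0.11 -73.34] F [-1.  -1.5  0. ] M [0.03 0.04 0.05] gap 1.003 q [-79.9  20.6  86.6   0.   72.9  -6.6]
0.0187
[[ 0.287 -0.     0.958]
 [-0.958  0.002  0.287]
 [-0.002 -1.     0.   ]]
side
slide_base [6.008e-01 8.970e-02 4.000e-04] 0.98 [252. 234.]
carriage [0.5899 0.0378 0.0422] 0.58 [267. 217.]
knob_grip [ 0.5621 -0.0452  0.1188] 0.58 [294. 188.]
sleeve_foot [ 0.5604 -0.0527  0.0572] 0.6 [296. 201.]
handle_mid [0.5866 0.0176 0.1124] 0.88 [273. 198.]
handle_mid [0.4562 0.5316 0.0006] 0.63 [166. 379.]
handle_mid [ 0.5597 -0.0529  0.0555] 0.29 [296. 202.]
specimen_spot [0.6052 0.1126 0.0518] 0.64 [245. 228.]
specimen_spot [ 0.517  -0.4849 -0.0021] 0.48 [390. 146.]
end_stop [0.6516 0.2741 0.0484] 0.55 [190. 254.]
jar [0.6044 0.1083 0.0545] 0.95 [246. 226.]
jar [ 0.3549  0.2499 -0.0011] 0.91 [277. 325.]
jar [0.6267 0.4548 0.0024] 0.81 [146. 313.]
spare_jar [ 0.7479  0.0543 -0.0021] 0.79 [226. 201.]
spare_jar [0.6528 0.2711 0.0509] 0.45 [191. 253.]
beaker [ 0.7367 -0.0447  0.0032] 0.7 [251. 184.]
beaker [0.4812 0.1977 0.002 ] 0.61 [256. 282.
[... 571 characters left out ...]
n_spot [ 0.5604 -0.0459  0.1195] 0.52 [307. 216.]
end_stop [0.6497 0.2708 0.051 ] 0.45 [192. 187.]
jar [0.3492 0.2456 0.0029] 0.93 [203. 295.]
jar [0.6045 0.117  0.0529] 0.86 [247. 203.]
jar [0.3254 0.1112 0.001 ] 0.79 [251. 303.]
beaker [ 0.7422 -0.0392  0.0023] 0.75 [302. 157.]
beaker [0.5804 0.0194 0.1094] 0.3 [282. 209.]
dishes [ 0.4876  0.2008 -0.0026] 0.64 [219. 246.]
tip_box [0.6072 0.1148 0.052 ] 0.67 [248. 202.]
tip_box [ 5.172e-01 -4.860e-01 -1.000e-04] 0.56 [459. 233.]
tube_rack [0.4546 0.526  0.0012] 0.82 [105. 258.]
t 1.4 pos [ 0.172  -0.5748  0.2313] rot [-9.000e+01  1.000e-02 -7.334e+01] F [ 0.7 -0.5 -0.5] M [-0.03  0.02 -0.01] gap 1.002 q [-79.9  20.6  86.5  -0.   72.9  -6.6]
```

View pics.

View pics/side0.png

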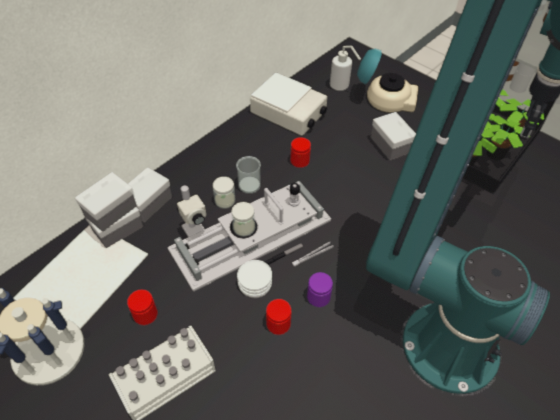

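View pics/top0.png

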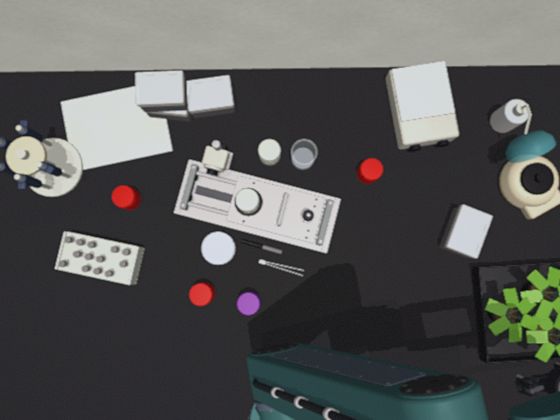

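```bash
python3 - <<'E'
import cv2
a=cv2.imread('pics/top0.png')[150:260,165:350]; b=cv2.imread('pics/side0.png')[150:290,160:340]
cv2.imwrite('pics/crop1.png',cv2.resize(a,None,fx=4,fy=4,interpolation=2)); cv2.imwrite('pics/crop2.png',cv2.resize(b,None,fx=4,fy=4,interpolation=2))
E
```

```text
(no output)
```

View pics/crop1.png

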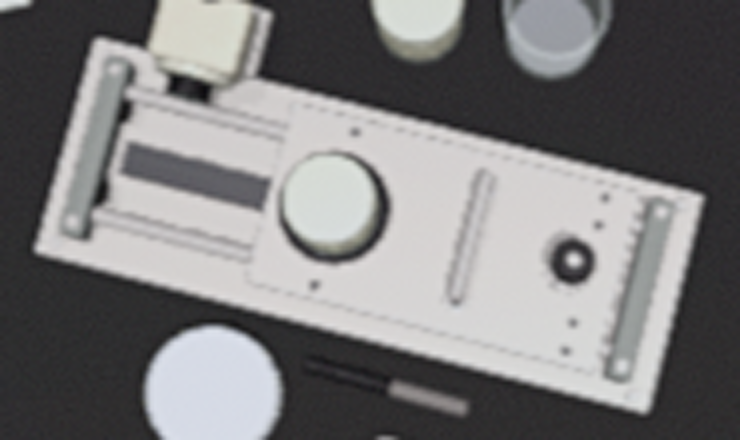

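View pics/crop2.png

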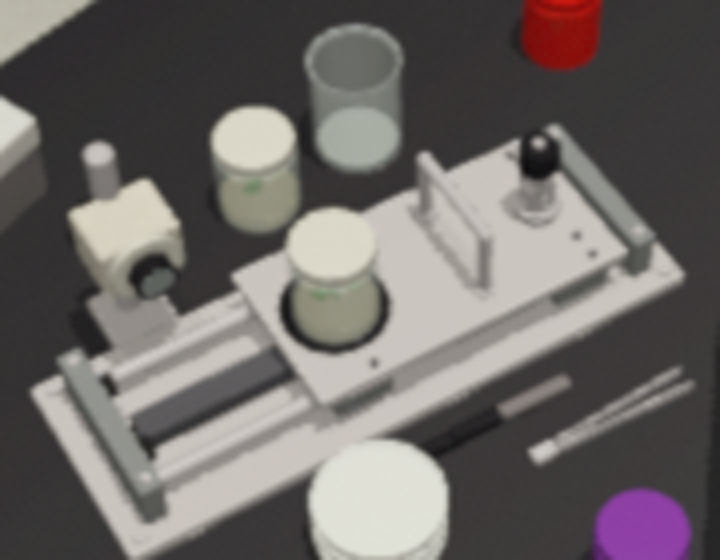

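Things that could be taken for the knob are the black teapot lid (top view 537,178), the camera's black lens (side view 199,219) and the black knob with a light dot on the steel sleeve (top 307,215; side 294,188). The last one is right: it stands on the sleeve on the carriage, at the end away from the camera, beside the bow handle (top 282,209). The jar to keep in its ring is at top 247,203. Now I move above the knob.

```bash
python3 -m jog '{"angular":[[0,-0.2,0],[0,-0.4,0],[0,-0.6,0],[0,-0.8,0],[0,-1.007,0],[0,-1.007,0],[0,-1.007,0],[0,-1.007,0],[0,-1.007,0],[0,-1.007,0],[0,-1.007,0],[0,-1.007,0],[0,-1.007,0],[0,-1.007,0]],"translation":[[-30,-30,40],[-60,-30,80],[-90,-30,120],[-120,-30,160],[-155,-30,206],[-190,-30,253],[-225,-30,300],[-260,-30,346],[-295,-30,393],[-330,-30,440],[-360,-30,480],[-394,-30,525],[-394,-30,525],[-394,-30,525]],"gripper":[-1,-1,-1,-1,-1,-1,-1,-1,-1,-1,-1,-1,-1,-1]}'
python3 - <<'E'
from h import *
s=st(); p=eyes.snapshot('wrist'); cv2.imwrite('pics/w1.png',p['img']); print(p['tool_from_camera'],p['K'])
T=p['tool_from_camera']
for n in ['knob_grip','handle_mid','sleeve_foot']:
    for f in (nets.spot_point,):
        for d in f(p,n)[:2]:
            x=np.array(d['xyz']); c=np.linalg.inv(T)@np.append(Rt(s).T@(x-s['position']),1); u=p['K']@c[:3]
            print(n,np.round(x,4),round(d['score'],2),np.round(u[:2]/u[2]))
E
```

```text
t: 3.15
position: [0.5616, -0.0469, 0.2611]
tcp_rot: [-90.0, 0.0, -15.6]
ft_force: [-0.3, -0.3, -0.3]
finger_gap: 1.002
t 3.15 pos [ 0.5616 -0.0469  0.2611] rot [-9.004e+01  4.000e-02 -1.559e+01] F [-0.3 -0.3 -0.3] M [-0.01 -0.    0.03] gap 1.002 q [-11.8  16.1  88.8  -0.   75.2   3.8]
[[ 9.99999591e-01 -2.67423037e-04 -8.64342705e-04  3.21336361e-04]
 [ 7.39518509e-04 -3.08801807e-01  9.51126120e-01 -1.41584105e-01]
 [-5.21263625e-04 -9.51126370e-01 -3.08801483e-01  8.00735780e-02]
 [ 0.00000000e+00  0.00000000e+00  0.00000000e+00  1.00000000e+00]] [[309.23860648   0.         278.66647555]
 [  0.         309.23860648 209.98773439]
 [  0.           0.           1.        ]]
knob_grip [ 0.5601 -0.0488  0.1178] 0.84 [278. 200.]
knob_grip [ 0.4877  0.0643 -0.002 ] 0.57 [197. 103.]
handle_mid [0.5799 0.022  0.1166] 0.63 [278. 120.]
sleeve_foot [ 0.5594 -0.0478  0.053 ] 0.8 [277. 184.]
```

View pics/w1.png

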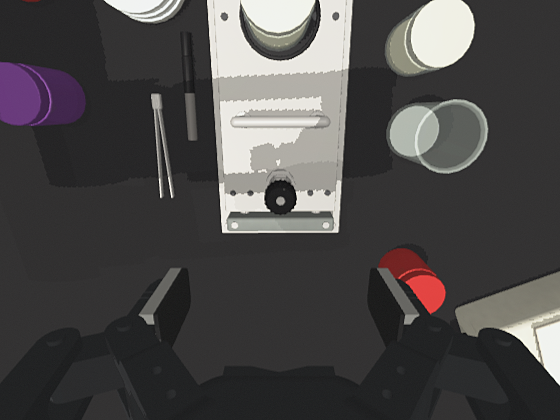

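```bash
python3 - <<'E'
from h import *
im=cv2.imread('pics/w1.png'); cv2.imwrite('pics/w1c.png',cv2.resize(im[100:240,205:355],None,fx=5,fy=5,interpolation=cv2.INTER_CUBIC)[:600])
s=st(); p=eyes.snapshot('wrist');T=p['tool_from_camera'];K=p['K']
def ray(u,v,z):
    d=np.linalg.inv(K)@[u,v,1]; M=Rt(s); o=np.array(s['position'])+M@T[:3,3]; w=M@T[:3,:3]@d; return o+w*(z-o[2])/w[2]
print('knob top',ray(281,200,.128)); a=ray(233.5,122,.114);b=ray(328,121,.114); print(a,b,(a+b)/2,np.degrees(np.arctan2((b-a)[1],(b-a)[0])),np.linalg.norm(b-a))
for c,z in(('top',.128),('side',.128)):
    q=eyes.snapshot(c); cv2.imwrite(f'pics/{c}1.png',q['img']); print(c,[np.round(proj(x,q),1) for x in (np.array([.5616,-.0469,.128]),np.array([.5616,-.0469,.115]))])
E
```

```text
t 3.35 pos [ 0.5613 -0.0479  0.2614] rot [-9.001e+01  1.000e-02 -1.574e+01] F [ 0.5 -0.5 -0.6] M [ 0.   -0.04 -0.01] gap 1.0 q [-11.9  16.1  88.8  -0.   75.1   3.8]
knob top [ 0.56358249 -0.04805598  0.128     ]
[0.54113171 0.02991618 0.114     ] [0.62311283 0.00766414 0.114     ] [0.58212227 0.01879016 0.114     ] -15.185851023567503 0.08494737876924768
top [array([307.7, 214.9]), array([307.5, 215.4])]
side [array([294.9, 186.1]), array([294.8, 189.1])]
```

View pics/w1c.png

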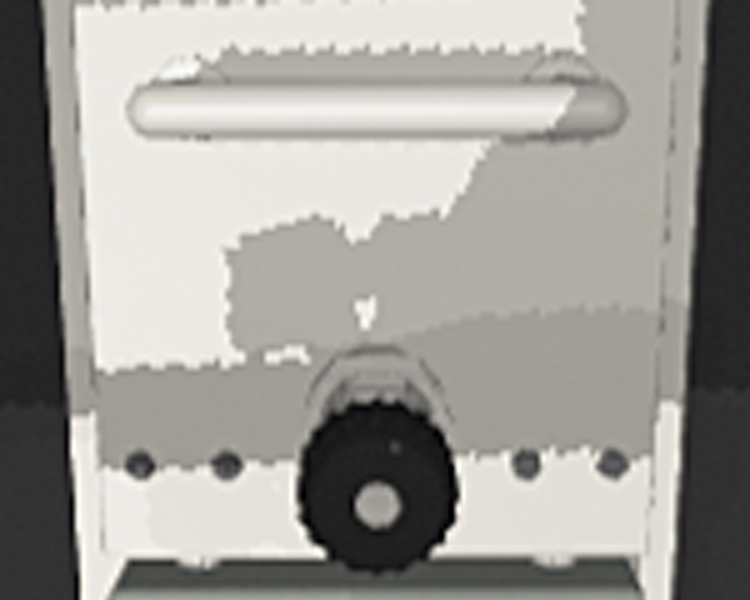

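```bash
python3 -m jog '{"angular":[[0,0,0],[0,0,0],[0,0,0],[0,0,0]],"translation":[[1.2,45,-0.5],[1.2,90,-0.5],[1.2,96,-0.5],[1.2,96,-0.5]],"gripper":[-0.2,-0.2,-0.2,-0.2]}'
python3 - <<'E'
from h import *
s=st(); p=eyes.snapshot('wrist'); cv2.imwrite('pics/w2.png',p['img']);print(r.hold_point_z)
T=p['tool_from_camera'];K=p['K']
def pj(x): 
    c=np.linalg.inv(T)@np.append(x,1); u=K@c[:3]; return np.round(u[:2]/u[2],1)
z=s['position'][2]
print('axis at .128',pj([0,z-.128,0]),'TCP',pj([0,0,0]))
E
```

```text
t: 4.0
position: [0.5631, -0.0488, 0.1661]
tcp_rot: [-90.0, -0.0, -15.7]
ft_force: [0.7, -0.2, 0.7]
finger_gap: 0.594
t 4.0 pos [ 0.5631 -0.0488  0.1661] rot [-9.000e+01 -2.000e-02 -1.574e+01] F [ 0.7 -0.2  0.7] M [ 0.01 -0.05 -0.01] gap 0.594 q [-12.   21.6  95.3   0.   63.1   3.8]
0.0187
axis at .128 [278.4 242.6] TCP [278.3 272.9]
```

View pics/w2.png

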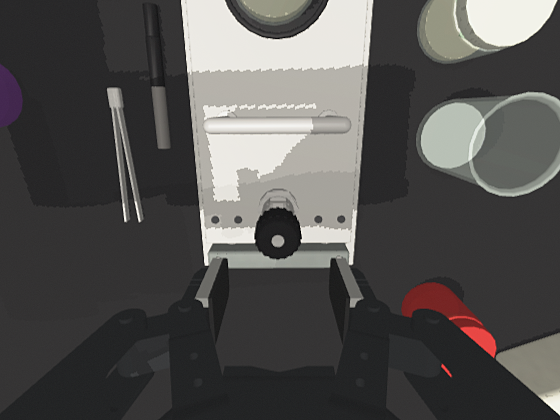

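```bash
python3 -m jog '{"angular":[[0,0,0],[0,0,0],[0,0,0]],"translation":[[0,40,0],[0,66,0],[0,66,0]],"gripper":[-0.2,-0.2,-0.2]}'
python3 - <<'E'
from h import *
s=st(); p=eyes.snapshot('wrist'); cv2.imwrite('pics/w3.png',p['img'])
E
python3 -m jog '{"angular":[[0,0,0],[0,0,0]],"translation":[[0,0,0],[0,0,0]],"gripper":[0.2,0.25]}'
python3 -c "
from h import *
st()"
```

```text
t: 4.42
position: [0.5639, -0.0489, 0.1012]
tcp_rot: [-90.0, -0.1, -15.7]
ft_force: [0.7, 0.4, -0.3]
finger_gap: 0.605
t 4.42 pos [ 0.5639 -0.0489  0.1012] rot [-89.99  -0.09 -15.74] F [ 0.7  0.4 -0.3] M [-0.01 -0.02 -0.01] gap 0.605 q [-11.9  26.3  98.7   0.   54.9   3.8]
t: 4.72
position: [0.5641, -0.0487, 0.1037]
tcp_rot: [-90.0, -0.2, -15.7]
ft_force: [-4.1, 1.9, 2.7]
finger_gap: 0.377
t 4.72 pos [ 0.5641 -0.0487  0.1037] rot [-89.98  -0.16 -15.73] F [-4.1  1.9  2.7] M [ 0.21  0.71 -0.04] gap 0.377 q [-11.9  26.   98.7   0.   55.1   3.8]
```

View pics/w3.png

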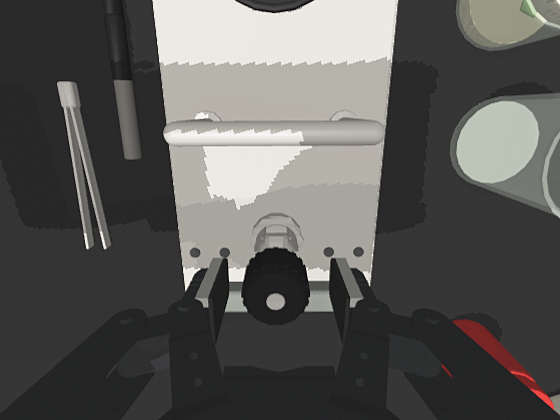

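```bash
python3 -m jog '{"angular":[[0,0,0],[0,0,0]],"translation":[[-1,1,0],[-1.2,1,0]],"gripper":[0.1,0.2]}'
python3 -c "
from h import *
st()"
python3 -m jog '{"angular":[[0,0,0],[0,0,0],[0,0,0]],"translation":[[0,0,0],[0,0,0],[0,0,0]],"gripper":[0.3,0.4,0.4]}'
python3 -c "
from h import *
st()"
```

```text
t: 4.97
position: [0.5639, -0.0486, 0.1036]
tcp_rot: [-90.0, -0.3, -15.7]
ft_force: [0.4, 0.0, -0.3]
finger_gap: 0.4
t 4.97 pos [ 0.5639 -0.0486  0.1036] rot [-89.97  -0.29 -15.73] F [ 0.4  0.  -0.3] M [ 0.02 -0.02 -0.04] gap 0.4 q [-11.9  26.   98.8   0.   54.9   3.8]
t: 5.35
position: [0.563, -0.0483, 0.1039]
tcp_rot: [-90.0, -0.2, -15.7]
ft_force: [-4.0, 0.8, 6.7]
finger_gap: 0.331
t 5.35 pos [ 0.563  -0.0483  0.1039] rot [-89.97  -0.2  -15.72] F [-4.   0.8  6.7] M [0.18 0.8  0.02] gap 0.331 q [-11.9  25.9  98.8   0.   55.    3.8]
```

```bash
python3 -m jog '{"angular":[[0,0,0],[0,0,0],[0,0,0]],"translation":[[-0.8,-0.8,0],[-0.8,-0.8,0],[-0.8,-0.8,0]],"gripper":[0.6,1,1]}'
python3 -c "
from h import *
st()"
python3 -m jog '{"angular":[[0,0,0]],"translation":[[0,0,0]],"gripper":[1]}'
python3 -c "
from h import *
st()"
```

```text
t: 5.72
position: [0.5625, -0.0482, 0.1042]
tcp_rot: [-90.0, -0.2, -15.7]
ft_force: [2.1, -0.0, -6.8]
finger_gap: 0.328
t 5.72 pos [ 0.5625 -0.0482  0.1042] rot [-89.97  -0.2  -15.73] F [ 2.1 -0.  -6.8] M [-0.13 -0.34 -0.04] gap 0.328 q [-11.9  25.9  98.9   0.   55.    3.8]
t: 5.85
position: [0.5626, -0.0483, 0.104]
tcp_rot: [-90.0, -0.2, -15.7]
ft_force: [-0.6, -0.7, -3.3]
finger_gap: 0.332
t 5.85 pos [ 0.5626 -0.0483  0.104 ] rot [-89.98  -0.2  -15.73] F [-0.6 -0.7 -3.3] M [ 0.04 -0.06  0.02] gap 0.332 q [-11.9  25.9  98.9   0.   55.    3.8]
```

```bash
python3 -m jog '{"angular":[[0,0,0],[0,0,0],[0,0,0],[0,0,0],[0,0,0],[0,0,0]],"translation":[[0,-2,0],[0,-4,0],[0,-6,0],[0,-8,0],[0,-9,0],[0,-9,0]],"gripper":[1,1,1,1,1,1]}'
python3 -c "
from h import *
st()"
```

```text
t: 6.6
position: [0.5625, -0.0482, 0.113]
tcp_rot: [-90.0, -0.2, -15.7]
ft_force: [1.8, -0.1, -10.1]
finger_gap: 0.328
t 6.6 pos [ 0.5625 -0.0482  0.113 ] rot [-89.98  -0.19 -15.73] F [  1.8  -0.1 -10.1] M [-0.09 -0.39  0.  ] gap 0.328 q [-11.9  25.2  98.4   0.   56.2   3.8]
```

```bash
python3 -m jog '{"angular":[[0,0,0],[0,0,0]],"translation":[[0,-1,0],[0,-2,0]],"gripper":[1,1]}' | egrep 'posi|force'
python3 -m jog '{"angular":[[0,0,0],[0,0,0]],"translation":[[0,-0.8,0],[0,-0.8,0]],"gripper":[1,1]}'| egrep 'posi|force'
```

```text
position: [0.5625, -0.0482, 0.115]
ft_force: [2.6, -0.5, -10.9]
position: [0.5625, -0.0482, 0.1158]
ft_force: [2.1, -0.3, -10.9]
```

```bash
python3 -m jog '{"angular":[[0,0,0],[0,0,0]],"translation":[[0,-0.8,0],[0,-0.8,0]],"gripper":[1,1]}'| egrep 'posi|force'
```

```text
position: [0.5625, -0.0482, 0.1166]
ft_force: [1.5, 0.4, -10.6]
```

```bash
python3 -m jog '{"angular":[[0,0,0],[0,0,0]],"translation":[[0,-0.8,0],[0,-0.8,0]],"gripper":[1,1]}'| egrep 'posi|force'
```

```text
position: [0.5625, -0.0482, 0.1175]
ft_force: [2.8, 0.2, -11.5]
```

```bash
python3 -m jog '{"angular":[[0,0,0],[0,0,0]],"translation":[[0,-0.8,0],[0,-0.8,0]],"gripper":[1,1]}'| egrep 'posi|force'
```

```text
position: [0.5624, -0.0482, 0.1179]
ft_force: [2.5, -0.4, -16.1]
```

```bash
python3 -m jog '{"angular":[[0,0,0],[0,0,0]],"translation":[[0,-0.8,0],[0,-0.8,0]],"gripper":[1,1]}'| egrep 'posi|force'
```

```text
position: [0.5623, -0.0482, 0.1181]
ft_force: [4.5, -1.4, -22.2]
```

```bash
python3 -m jog '{"angular":[[0,0,0],[0,0,0]],"translation":[[0,1.2,0],[0,1.2,0]],"gripper":[1,1]}'| egrep 'posi|force'
python3 -m jog '{"angular":[[0,-0.1,0],[0,-0.2,0],[0,-0.25,0]],"translation":[[0,0,0],[0,0,0],[0,0,0]],"gripper":[1,1,1]}' | egrep 'posi|rot|force'
python3 -c "
from h import *
st()"
```

```text
position: [0.5624, -0.0482, 0.1174]
ft_force: [1.7, -0.1, -11.8]
position: [0.5624, -0.0482, 0.1178]
tcp_rot: [-90.0, -0.2, -1.3]
ft_force: [1.7, -0.5, -12.2]
t 8.72 pos [ 0.5624 -0.0482  0.1178] rot [-90.02  -0.18  -1.29] F [  1.7  -0.5 -12.2] M [-0.04 -0.51  0.02] gap 0.329 q [-11.9  24.8  98.2   0.   56.8 -10.6]
```

```bash
python3 -m jog '{"angular":[[0,-0.14,0],[0,-0.28,0],[0,-0.42,0],[0,-0.56,0],[0,-0.65,0],[0,-0.65,0]],"translation":[[0,0.4,0],[0,0.4,0],[0,0.4,0],[0,0.4,0],[0,0.4,0],[0,0.4,0]],"gripper":[1,1,1,1,1,1]}' | egrep 'posi|rot|force'
python3 -c "
from h import *
st()"
```

```text
position: [0.5623, -0.048, 0.1178]
tcp_rot: [-90.1, -0.1, 35.9]
ft_force: [2.3, -0.4, -11.2]
t 9.47 pos [ 0.5623 -0.048   0.1178] rot [-90.12  -0.14  35.91] F [  2.3  -0.4 -11.2] M [ 0.12 -0.35 -0.03] gap 0.33 q [-11.9  24.8  98.2   0.   56.8 -47.8]
```

```bash
python3 -m jog '{"angular":[[0,-0.14,0],[0,-0.28,0],[0,-0.42,0],[0,-0.56,0],[0,-0.67,0],[0,-0.67,0]],"translation":[[0,0.3,0],[0,0.3,0],[0,0.3,0],[0,0.3,0],[0,0.3,0],[0,0.3,0]],"gripper":[1,1,1,1,1,1]}' | egrep 'posi|rot|force'
python3 - <<'E'
from h import *
st(); p=eyes.snapshot('side'); cv2.imwrite('pics/s2.png',cv2.resize(p['img'][130:290,160:360],None,fx=4,fy=4,interpolation=2)[:600])
p=eyes.snapshot('wrist'); cv2.imwrite('pics/w4.png',p['img'])
E
```

```text
position: [0.5621, -0.048, 0.1177]
tcp_rot: [-90.2, -0.0, 74.1]
ft_force: [1.2, -0.0, -11.3]
t 10.22 pos [ 0.5621 -0.048   0.1177] rot [-9.016e+01 -4.000e-02  7.415e+01] F [  1.2  -0.  -11.3] M [ 0.1  -0.28  0.04] gap 0.329 q [-11.9  24.8  98.2   0.   56.8 -86.1]
```

View pics/w4.png

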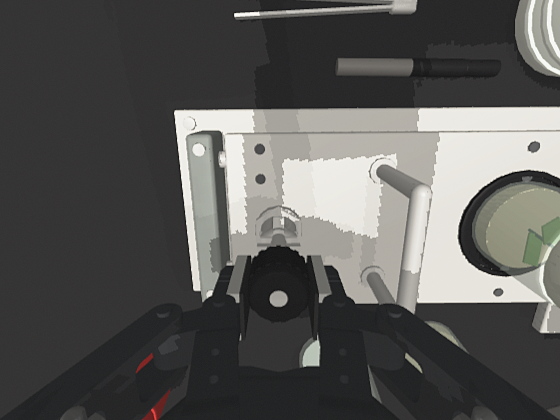

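The picture shows the key (about 279,235) lying clear of the sleeve's rim, along the slide, and the knob held at (279,290). Now I let it down.

```bash
python3 -m jog '{"angular":[[0,0,0],[0,0,0],[0,0,0],[0,0,0]],"translation":[[0,1,0],[0,2,0],[0,3,0],[0,3.5,0]],"gripper":[1,1,1,1]}' | egrep 'posi|rot|force'
python3 -m jog '{"angular":[[0,0,0],[0,0,0]],"translation":[[0,0.8,0],[0,0.8,0]],"gripper":[1,1]}'
python3 -c "
from h import *
st()"
```

```text
position: [0.5621, -0.048, 0.1141]
tcp_rot: [-90.2, -0.0, 74.1]
ft_force: [1.4, 0.3, -9.9]
t: 11.08
position: [0.5622, -0.048, 0.1133]
tcp_rot: [-90.2, -0.0, 74.1]
ft_force: [1.9, -0.3, -8.7]
finger_gap: 0.325
t 11.07 pos [ 0.5622 -0.048   0.1133] rot [-9.016e+01 -4.000e-02  7.409e+01] F [ 1.9 -0.3 -8.7] M [ 0.02 -0.24 -0.06] gap 0.325 q [-11.9  25.2  98.4   0.   56.2 -86. ]
```

```bash
python3 -m jog '{"angular":[[0,0,0],[0,0,0]],"translation":[[0,0.6,0],[0,0.6,0]],"gripper":[1,1]}'| egrep 'posi|force'
python3 -m jog '{"angular":[[0,0,0],[0,0,0]],"translation":[[0,0.5,0],[0,0.5,0]],"gripper":[1,1]}'
python3 -c "
from h import *
st()"
```

```text
position: [0.5623, -0.048, 0.1131]
ft_force: [-0.6, -0.9, -4.0]
t: 11.58
position: [0.5623, -0.048, 0.1131]
tcp_rot: [-90.2, -0.0, 74.1]
ft_force: [-1.3, -0.5, -0.4]
finger_gap: 0.333
t 11.57 pos [ 0.5623 -0.048   0.1131] rot [-9.020e+01 -4.000e-02  7.409e+01] F [-1.3 -0.5 -0.4] M [0.16 0.19 0.01] gap 0.333 q [-11.9  25.2  98.5   0.   56.1 -86. ]
```

```bash
python3 -m jog '{"angular":[[0,0,0],[0,0,0],[0,0,0],[0,0,0]],"translation":[[0,0,0],[0,0,0],[0,0,0],[0,0,0]],"gripper":[0.25,0.1,-0.1,-0.2]}'| egrep 'posi|force|gap'
python3 -m jog '{"angular":[[0,0,0],[0,0,0],[0,0,0],[0,0,0]],"translation":[[0,-10,0],[0,-30,0],[0,-55,0],[0,-55,0]],"gripper":[-0.2,-0.2,-0.2,-0.2]}'| egrep 'posi|force'
python3 - <<'E'
from h import *
s=st(); p=eyes.snapshot('wrist'); cv2.imwrite('pics/w5.png',p['img'])
for n in ['knob_grip','handle_mid']:
    print(n,[(np.round(d['xyz'],4),round(d['score'],2)) for d in nets.spot_point(p,n)[:2]])
q=eyes.snapshot('side'); cv2.imwrite('pics/s3.png',cv2.resize(q['img'][130:270,160:360],None,fx=4,fy=4,interpolation=2))
for n in ['knob_grip','handle_mid','jar']:
    print(n,[(np.round(d['xyz'],4),round(d['score'],2)) for d in nets.spot_point(q,n)[:2]])
E
```

```text
position: [0.5625, -0.0481, 0.1132]
ft_force: [0.3, -0.2, -0.4]
finger_gap: 0.601
position: [0.5641, -0.0484, 0.1707]
ft_force: [0.1, -0.4, -0.5]
t 12.57 pos [ 0.5641 -0.0484  0.1707] rot [-9.051e+01 -6.000e-02  7.410e+01] F [ 0.1 -0.4 -0.5] M [0.01 0.   0.03] gap 0.602 q [-11.9  21.1  95.3   0.   63.1 -86. ]
knob_grip [(array([ 0.5633, -0.0516,  0.1255]), 0.7)]
handle_mid [(array([0.5793, 0.0195, 0.1168]), 0.78), (array([ 0.4793,  0.201 , -0.0007]), 0.39)]
knob_grip [(array([ 0.5615, -0.0472,  0.1266]), 0.52)]
handle_mid [(array([0.584 , 0.0164, 0.1137]), 0.97)]
jar [(array([0.6256, 0.4544, 0.0007]), 0.89), (array([0.3532, 0.247 , 0.0017]), 0.76)]
```

View pics/w5.png

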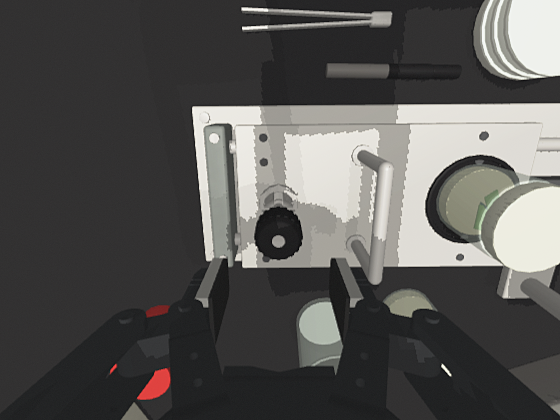

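View pics/s3.png

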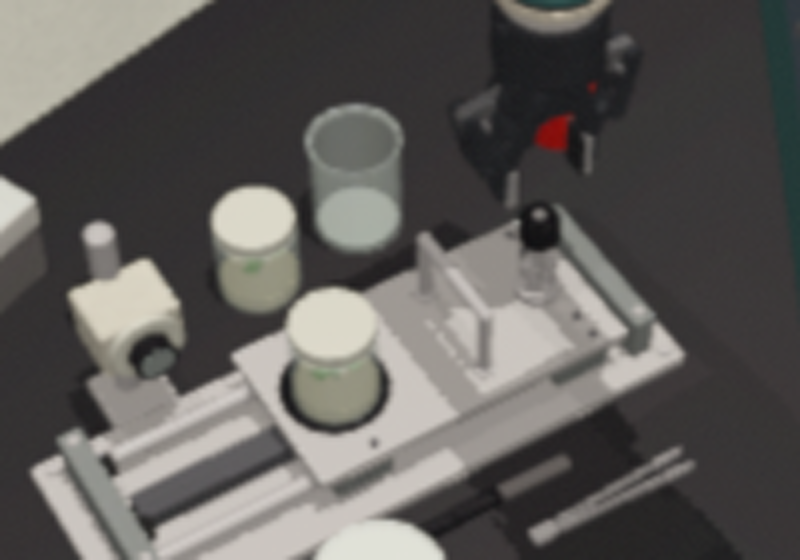

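```bash
python3 -m jog '{"angular":[[0,0,0],[0,0,0],[0,0,0],[0,0,0],[0,0,0],[0,0,0]],"translation":[[35,0,1],[70,0,2],[70,20,2],[70,45,2],[70,73,2],[70,73,2]],"gripper":[-0.2,-0.2,-0.2,-0.2,-0.2,-0.2]}'| egrep 'posi|force'
python3 - <<'E'
from h import *
s=st(); p=eyes.snapshot('wrist'); cv2.imwrite('pics/w6.png',p['img'])
E
```

```text
position: [0.5768, 0.0201, 0.092]
ft_force: [-1.1, 0.3, 0.5]
t 13.68 pos [0.5768 0.0201 0.092 ] rot [-8.981e+01  3.000e-02  7.410e+01] F [-1.1  0.3  0.5] M [-0.04 -0.03 -0.02] gap 0.598 q [ -4.9  27.8  97.5   0.   54.9 -79. ]
```

View pics/w6.png

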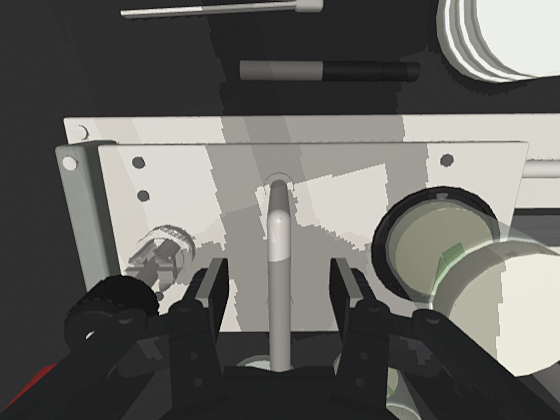

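```bash
python3 -m jog '{"angular":[[0,0,0],[0,0,0],[0,0,0],[0,0,0],[0,0,0],[0,0,0]],"translation":[[0,-2,0],[0,-2,0],[0,-2,0],[0,-2,0],[0,-2,0],[0,-2,0]],"gripper":[0.2,0.5,0.7,0.8,1,1]}'
python3 -m jog '{"angular":[[0,0,0],[0,0,0]],"translation":[[0,0,0],[0,0,0]],"gripper":[1,1]}'
python3 -c "
from h import *
st()"
```

```text
t: 14.48
position: [0.5786, 0.0199, 0.0963]
tcp_rot: [-90.0, -0.0, 74.1]
ft_force: [-0.9, -0.3, 5.9]
finger_gap: 0.092
t: 14.72
position: [0.5786, 0.0199, 0.0964]
tcp_rot: [-90.0, -0.0, 74.1]
ft_force: [-0.5, 0.3, 0.8]
finger_gap: 0.094
t 14.72 pos [0.5786 0.0199 0.0964] rot [-9.004e+01 -1.000e-02  7.411e+01] F [-0.5  0.3  0.8] M [-0.03  0.04  0.09] gap 0.094 q [ -4.9  27.5  97.2  -0.   55.2 -79. ]
```

```bash
python3 -m jog '{"angular":[[0,0,0],[0,0,0],[0,0,0],[0,0,0],[0,0,0],[0,0,0],[0,0,0],[0,0,0],[0,0,0],[0,0,0],[0,0,0],[0,0,0],[0,0,0],[0,0,0],[0,0,0]],"translation":[[1,0,0],[2.5,0,0],[5,0,0],[8,0,0],[11,0,0],[14,0,0],[17,0,0],[20,0,0],[23,0,0],[26,0,0],[29,0,0],[32,0,0],[34,0,0],[35,0,0],[35,0,0]],"gripper":[1,1,1,1,1,1,1,1,1,1,1,1,1,1,1]}'
python3 - <<'E'
from h import *
st(); p=eyes.snapshot('wrist'); cv2.imwrite('pics/w7.png',p['img'])
E
```

```text
t: 16.6
position: [0.588, 0.0538, 0.0964]
tcp_rot: [-90.0, -0.0, 74.1]
ft_force: [-2.7, -0.4, 3.5]
finger_gap: 0.091
t 16.6 pos [0.588  0.0538 0.0964] rot [-9.001e+01 -2.000e-02  7.411e+01] F [-2.7 -0.4  3.5] M [-0.09  0.51  0.09] gap 0.091 q [ -1.5  28.3  95.7   0.   56.  -75.6]
```

View pics/w7.png

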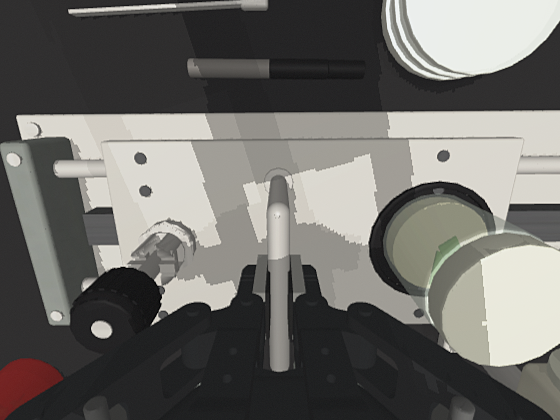

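```bash
python3 -m jog '{"angular":[[0,0,0],[0,0,0],[0,0,0],[0,0,0],[0,0,0],[0,0,0],[0,0,0],[0,0,0],[0,0,0],[0,0,0],[0,0,0],[0,0,0],[0,0,0],[0,0,0],[0,0,0],[0,0,0],[0,0,0],[0,0,0],[0,0,0],[0,0,0]],"translation":[[1,-0.3,0.3],[2.5,-0.3,0.5],[5,-0.3,0.5],[8,-0.3,0.5],[11,-0.3,0.5],[14.5,-0.3,0.5],[18,-0.3,0.5],[21.5,-0.3,0.5],[25,-0.3,0.5],[28.5,-0.3,0.5],[32,-0.3,0.5],[35.5,-0.3,0.5],[39,-0.3,0.5],[42.5,-0.3,0.5],[46,-0.3,0.5],[49.5,-0.3,0.5],[52,-0.3,0.5],[54,-0.3,0.5],[55,-0.3,0.5],[55,-0.3,0.5]],"gripper":[1,1,1,1,1,1,1,1,1,1,1,1,1,1,1,1,1,1,1,1]}'
python3 - <<'E'
from h import *
st(); p=eyes.snapshot('top'); cv2.imwrite('pics/t8.png',cv2.resize(p['img'][140:260,165:350],None,fx=4,fy=4,interpolation=2))
p=eyes.snapshot('side'); cv2.imwrite('pics/s8.png',cv2.resize(p['img'][150:290,160:340],None,fx=4,fy=4,interpolation=2))
E
```

```text
t: 19.15
position: [0.6026, 0.1071, 0.0965]
tcp_rot: [-90.0, -0.0, 74.1]
ft_force: [4.8, -2.2, -10.6]
finger_gap: 0.089
t 19.15 pos [0.6026 0.1071 0.0965] rot [-9.001e+01 -4.000e-02  7.411e+01] F [  4.8  -2.2 -10.6] M [-0.41 -0.63  0.12] gap 0.089 q [  3.6  29.7  92.9   0.   57.4 -70.5]
```

View pics/s8.png

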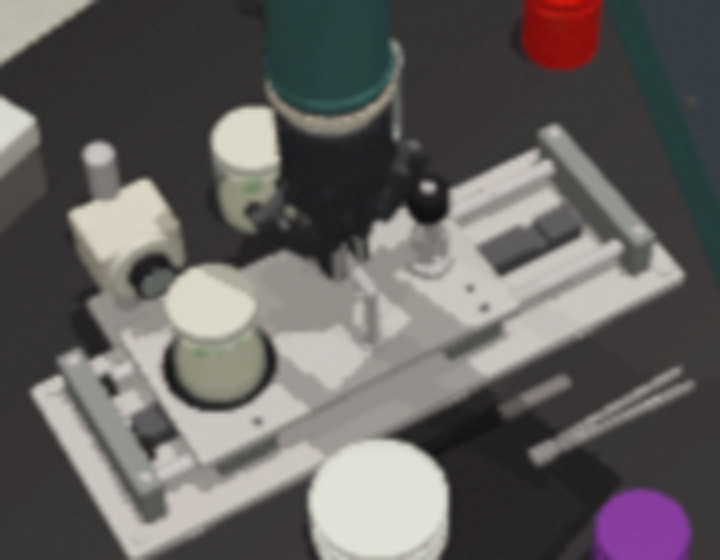

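```bash
python3 -m jog '{"angular":[[0,0,0],[0,0,0],[0,0,0],[0,0,0],[0,0,0],[0,0,0],[0,0,0],[0,0,0],[0,0,0],[0,0,0]],"translation":[[1,0.3,-0.2],[2.5,0.5,-0.3],[4.5,0.5,-0.3],[6.5,0.5,-0.3],[8.5,0.5,-0.3],[10.5,0.5,-0.3],[12,0.5,-0.3],[13,0.5,-0.3],[14,0.5,-0.3],[14,0.5,-0.3]],"gripper":[1,1,1,1,1,1,1,1,1,1]}'
python3 -m jog '{"angular":[[0,0,0],[0,0,0],[0,0,0],[0,0,0]],"translation":[[0.6,0,0],[1.2,0,0],[1.8,0,0],[2.4,0,0]],"gripper":[1,1,1,1]}'
```

```text
t: 20.5
position: [0.6064, 0.1208, 0.0963]
tcp_rot: [-90.0, -0.1, 74.1]
ft_force: [-3.0, -0.9, 6.4]
finger_gap: 0.089
t: 21.0
position: [0.6071, 0.1232, 0.0964]
tcp_rot: [-90.0, -0.1, 74.1]
ft_force: [-3.0, -2.3, 3.5]
finger_gap: 0.097
```

```bash
python3 -m jog '{"angular":[[0,0,0],[0,0,0],[0,0,0]],"translation":[[0.5,0,0],[1,0,0],[1.5,0,0]],"gripper":[1,1,1]}'|egrep 'posi|force'
```

```text
position: [0.6075, 0.1247, 0.0964]
ft_force: [-3.0, -2.3, 2.9]
```

```bash
python3 -m jog '{"angular":[[0,0,0],[0,0,0]],"translation":[[0.4,0,0],[0.8,0,0]],"gripper":[1,1]}'|egrep 'posi|force'
```

```text
position: [0.6077, 0.1254, 0.0964]
ft_force: [-3.1, -1.5, 2.5]
```

```bash
python3 -m jog '{"angular":[[0,0,0],[0,0,0]],"translation":[[0.4,0,0],[0.6,0,0]],"gripper":[1,1]}'|egrep 'posi|force'
```

```text
position: [0.6079, 0.1259, 0.0964]
ft_force: [-1.9, -3.8, 3.1]
```

```bash
python3 -m jog '{"angular":[[0,0,0],[0,0,0]],"translation":[[0.4,0,0],[0.5,0,0]],"gripper":[1,1]}'|egrep 'posi|force'
```

```text
position: [0.6078, 0.126, 0.0964]
ft_force: [-2.6, -4.1, 3.9]
```

```bash
python3 -m jog '{"angular":[[0,0,0],[0,0,0]],"translation":[[0.4,0,0],[0.5,0,0]],"gripper":[1,1]}'|egrep 'posi|force'
```

```text
position: [0.6078, 0.126, 0.0964]
ft_force: [-3.0, -5.9, 4.1]
```

```bash
python3 -m jog '{"angular":[[0,0,0],[0,0,0],[0,0,0],[0,0,0]],"translation":[[0,0,0],[0,0,0],[0,0,0],[0,0,0]],"gripper":[0.7,0.4,0,-0.2]}'|egrep 'posi|force|gap'
python3 -m jog '{"angular":[[0,0,0],[0,0,0],[0,0,0],[0,0,0],[0,0,0]],"translation":[[0,-10,0],[0,-35,0],[0,-80,0],[0,-110,0],[0,-110,0]],"gripper":[-0.2,-0.2,-0.2,-0.2,-0.2]}'|egrep 'posi|force'
python3 - <<'E'
from h import *
s=st()
for c in ['wrist','side','top']:
    p=eyes.snapshot(c); im=p['img']
    if c=='wrist': cv2.imwrite('pics/w9.png',im)
    else:
        a=im[150:290,160:340] if c=='side' else im[140:260,165:350]
        cv2.imwrite(f'pics/{c}9.png',cv2.resize(a,None,fx=4,fy=4,interpolation=2))
    for n in ['carriage','end_stop','knob_grip','handle_mid','jar','specimen_spot']:
        print(c,n,[(np.round(d['xyz'],4),round(d['score'],2)) for d in nets.spot_point(p,n)[:2]])
E
```

```text
position: [0.608, 0.1262, 0.0963]
ft_force: [0.5, -0.5, -0.5]
finger_gap: 0.595
position: [0.6103, 0.1265, 0.2101]
ft_force: [1.0, 0.4, -0.3]
t 23.5 pos [0.6103 0.1265 0.2101] rot [-90.34  -0.12  74.12] F [ 1.   0.4 -0.3] M [-0.    0.01 -0.04] gap 0.596 q [  5.4  23.3  85.3  -0.   71.  -68.7]
wrist carriage []
wrist end_stop []
wrist knob_grip [(array([0.593 , 0.0577, 0.1304]), 0.63)]
wrist handle_mid [(array([0.6103, 0.1278, 0.1172]), 0.82), (array([0.6358, 0.2213, 0.0557]), 0.51)]
wrist jar [(array([0.636 , 0.2178, 0.0543]), 0.91), (array([ 0.6951, -0.2265,  0.0031]), 0.77)]
wrist specimen_spot [(array([0.5901, 0.0575, 0.1262]), 0.4)]
side carriage [(array([0.6185, 0.1458, 0.0433]), 0.6)]
side end_stop [(array([0.6489, 0.2729, 0.0493]), 0.58)]
side knob_grip [(array([0.5863, 0.0611, 0.1243]), 0.67)]
side handle_mid [(array([0.6125, 0.123 , 0.1091]), 0.96)]
side jar [(array([0.6246, 0.4563, 0.0022]), 0.93), (array([0.3293, 0.1158, 0.0022]), 0.89)]
side specimen_spot []
top carriage [(array([0.6185, 0.1429, 0.0432]), 0.64), (array([4.530e-01, 5.286e-01, 3.000e-04]), 0.58)]
top end_stop [(array([0.6316, 0.2228, 0.053 ]), 0.47)]
top knob_grip [(array([0.5895, 0.0594, 0.1262]), 0.68)]
top handle_mid [(array([0.6093, 0.1267, 0.1109]), 0.88)]
top jar [(array([ 0.6925, -0.231 ,  0.003 ]), 0.8), (array([0.6206, 0.4559, 0.0032]), 0.71)]
top specimen_spot [(array([0.6381, 0.2224, 0.0536]), 0.68)]
```

View pics/w9.png

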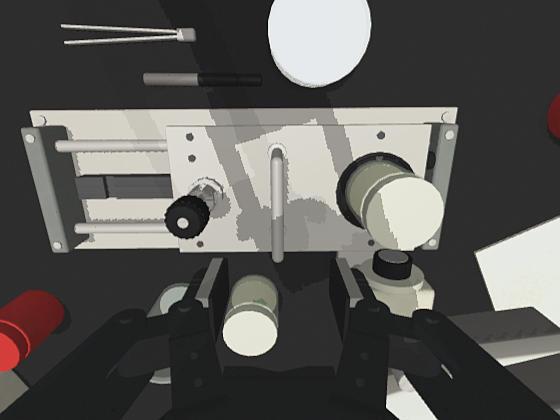

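View pics/side9.png

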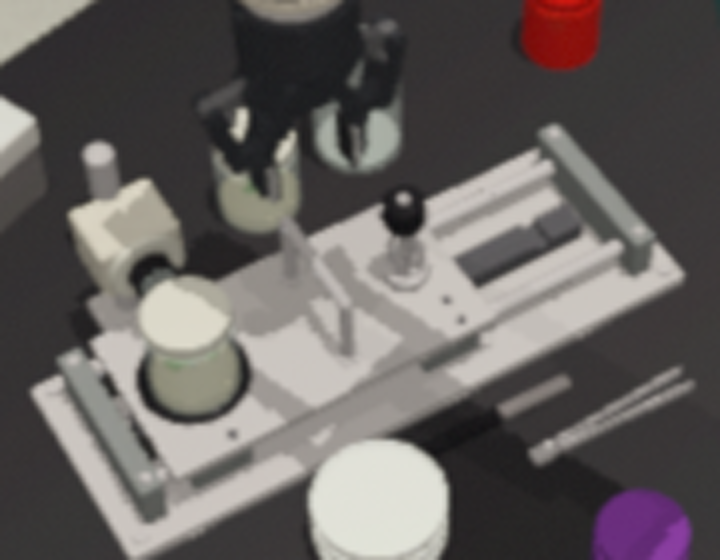

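View pics/top9.png

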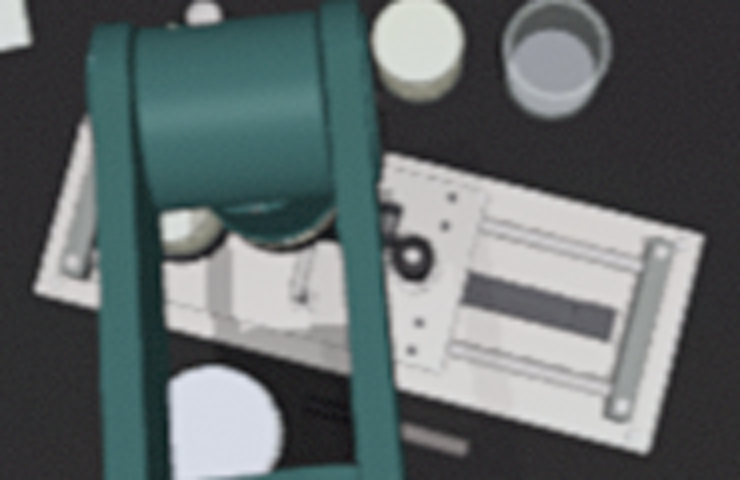

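```bash
python3 -c "
from h import *
st(); print(workorder.hand_in())"
```

```text
t 24.55 pos [0.6081 0.1262 0.2064] rot [-8.998e+01  3.000e-02  7.412e+01] F [ 0.  -0.2  0.1] M [ 0.01 -0.03 -0.01] gap 0.601 q [  5.4  23.6  85.5  -0.   71.  -68.7]
the job is handed in; nothing more can be done
None
```

The job is done and handed in at about 24.6 s: the plunger is parked up in its rest notch and the carriage is against the rubber stops.

- **Plunger:** I lifted it until I felt the shoulder at about 13.7 mm, pulling roughly 10 N beyond spring and weight. I backed off a little, turned it 90° anticlockwise (almost no resistance) and let it down. It took its own weight about 9 mm up, 4.6 mm below the shoulder, which fits the notch. After the slide, the pictures and the networks still show the knob about 10 mm above its start height.
- **Carriage:** I slid it about 110 mm by the handle. Over the last pushes it stopped advancing while the force rose to about 6 N, so about 4 N was on the stops after friction. I then opened the gripper and raised it clear.
- **Last checks:** The wrist and side pictures show the jar upright in its ring and the bystanders in view where they were. The wrist force is near zero. In the last top and side views the networks missed the jar on the carriage, and the arm partly hid it from above. The wrist view found it at the ring. The top view also put the end stop in the wrong place (on the jar ring), so I set that reading aside.

One thing went less smoothly: the handle grip pulled up on the carriage with up to about 11 N at one point in the slide, which I then corrected.

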